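Clamp the dark canister with the ratchet knob

TASK

Two canisters stand in two alike hand clamps on the worktop. Clamp the dark grey one with the red band for its leak test: turn the black ratchet knob on top of its clamp clockwise (seen from above) until the pad is fully down on the canister and the knob slips on for a clear click or two, 20 degrees or more past its steel collar, then let go and leave it tight. Leave the clamp with the white canister alone.

Things in the scene. Friction and masses are not known exactly. Their poses are not given: they have to be found in the camera images.
- clamp_dark: clamp to tighten, fixed, with a dark grey canister (69 mm wide, red band). Origin: on the worktop under the knob axis, z up. Base 80 x 130 mm (x, y), pillars at y = +-54 mm, bridge 36 x 130 mm, top 116 mm high (nuts 121). Above it on the axis: steel collar 46 mm wide, 117 to 124 mm high; black round knob 33 mm wide (36 over a white rib), 125 to 163 mm high. Grip it across any diameter.
- clamp_white: identical clamp with a white canister, same origin and sizes, at least 0.29 m from the other; not to be touched or turned.
- dark_sleeve (a joint): angle of the dark clamp's collar, rad, growing clockwise seen from above. It drives the pad down 6 mm per rad and stops at 0.90 with the pad on the canister. Starts between 0.15 and 0.55, turns easily (0.02 N m), stays where it is left.
- dark_ratchet (a joint): angle the black knob has slipped clockwise past its collar, rad; 0 at the start, when its white line is over the collar's red line. It slips only at 0.15 N m (collar at its stop), with even drag, and may be turned on without harm. Turned back, the knob takes the collar with it and loosens it. Turning the knob 1.4 rad in one grasp is enough from any start.

How it is judged:
At the end, for the whole second after the job is handed in: The dark canister's clamp is tight: its collar is at the stop (within 0.07 rad of 0.90) and its knob has slipped at least 0.2 rad past the collar (value of joint dark_sleeve above 0.83 rad and value of joint dark_ratchet above 0.2 rad); the robot touches nothing.
It fails at once if the clamp with the white canister is touched (more than 3 N) (contact force between any of the fingers, the arm and clamp_white above 3 N).
It also fails if it takes over 32 s, if anything falls off the work surface, if the arm or the gripper's body presses on something with over 40 N, if the wrist force passes 120 N, or if a joint passes its speed limit or range.

ROBOT

A 6-joint arm with a two-finger parallel gripper is mounted at the origin on a cart in front of the work surface, level with it; the furniture and walls round the work are solid. World frame = base frame: x ahead of the robot, y to its left, z up, the work surface at z = 0. Lengths are in m, angles in rad, forces in N, time in s.
With the tool pointing down it reaches from about 0.3 to 0.875 m from the base axis. Payload 6.4 kg.
Tool frame: the origin (TCP) lies on the centre line of the jaws, within the pads' length; the fingertips stand 25 mm ahead of it and the grasp point (between the pads) lies 6 mm ahead of it (ctrl.tips_ahead is the z of the fingertips in the tool frame, in m); z points along the fingers, x is the direction in which the jaws open and shut, and the axes are right-handed (so a half turn about z gives the same grasp; the last joint's range is limited). The gripper opens to 85 mm and grips with 20 to 120 N. Pads are 22 mm wide; open, the fingers measure 114 mm over their backs; the gripper's body (76 mm by 85 mm) begins 54 mm behind the grasp point. The pads swing forward as they close: fully open they stand 13 mm farther back than shut.
Start: joints at [1.086, 0.181, 1.607, -0, 1.354, -0.206], TCP at [0.158, 0.553, 0.256] pointing down, gripper open.
Joint ranges: [-2.99, 2.99], [-0.89, 2.07], [0.3, 2.58], [-1.14, 4.28], [0, 2.63], [-3.12, 3.12]. Speed limits (rad/s): [2.57, 2.57, 3.01, 3.14, 3.14, 3.14].

INTERFACE

Orientations are given as a unit quaternion [w, x, y, z].
In Python, from bench import ctrl gives the robot as it stands.
- The arm moves only by the shell command python3 -m pendant 'ROWS'. ROWS is JSON, a list that holds one entry, the list of rows, each a list of 7 numbers: the shift along the tool's x, y, z in m, then the turn, a rotation vector about the tool's x, y, z in rad, then the closure, from -1 (fully open) to 1 (shut). A call has 1 to 10 rows; each row shifts and turns the commanded pose from where the row before left it, along the tool's axes as they then stand; what a row does not reach is not made up. A row lasts 1/10 s, in which the tool goes at most 50 mm and 8.59 degrees, less where a joint would pass 70% of its speed; a pose out of reach is approached as far as the arm can. A call with a gripper value outside its range is refused whole. The fingers move at their own pace and stop on an object; the grip force is fixed at half the most. Time passes only in rows, so rows that do not move let the fingers close. It gives the time, the measured TCP pose, the force and the opening at its end, in the units of the state.
- ctrl.get_obs(): the state, without advancing time (a new reading comes with each control period).
- ctrl.camera(name): name is "scene" or "side" or "wrist"; returns (picture, depth): 420x560x3 uint8, red, green, blue; 420x560 float32, m along the optical axis (not along the pixel's ray), 0 where there is no reading.
- ctrl.calibration(name): a dict with "fov_y" (degrees; the focal length in pixels is half the picture's height over the tangent of half this angle, whatever the lens; pixels are square), "cx", "cy" (the principal point, pixels), "D" ([k1, k2, p1, p2, k3] as OpenCV has them; the pictures are not rectified), "camera_from_world" (4x4, takes a point from world to camera coordinates). Camera axes: x right, y down, z forward; pixel columns grow to the right and rows downward; lengths in m; the calibration is good to about 2 mm. A picture is of the moment at which its call begins: read the wrist's pose just before it. calibration takes no time and is no camera call; for the wrist camera it gives the pose at the moment of the call.
- ctrl.hand_in(): hands the job in, once; it reports no verdict.
The state is a dict: "time_s": time; "q": joint angles; "dq": joint speeds; "joint_efforts": joint torques, N m; "eef_pos": TCP position; "eef_rot": TCP orientation; "wrist_force": force on the tool from outside, world axes, zero at the start; "torque": the same for the moment, N m; "opening": opening from 0.0 (shut) to 1.0 (fully open).
Only numpy, scipy, OpenCV 4.12 (cv2) and the standard library are available. Lean on these libraries where they do the work, as an engineer would, in place of code of your own. Each camera call takes 0.05 s, during which the arm holds its last target.

## Working session

There is one attempt and no reset: what is moved stays moved. The work goes in short steps, Python scripts to look and compute and a shell command to move; the robot and the scene stay as the last step left them, time stands still between calls to the robot, and variables do not carry over. Pictures are saved under pics/ and viewed, and the job is handed in when it is done.

```bash
mkdir -p pics; ls
python3 - <<'E'
from bench import ctrl
import cv2,numpy as np,pickle
o=ctrl.get_obs();print(o,ctrl.tips_ahead)
d={}
for n in("scene","side"):
    c=ctrl.calibration(n);p,z=ctrl.camera(n);d[n]=(c,p,z)
    cv2.imwrite(f"pics/{n}0.png",p[:,:,::-1]);print(n,c)
pickle.dump(d,open("d0.pkl","wb"))
E
```

```text
pics
{'time_s': 0.0, 'q': array([ 1.08569220e+00,  1.81538451e-01,  1.60800225e+00,  2.29867586e-05,
        1.35379929e+00, -2.06292830e-01]), 'dq': array([-6.75138158e-04,  9.02834921e-05, -1.16469920e-03,  3.15909191e-04,
        1.55395274e-04,  9.73112401e-04]), 'joint_efforts': array([-4.70009013e-05, -4.44861746e+01, -3.51340127e+01, -7.11013422e-05,
        8.92636890e-03,  4.09995792e-06]), 'eef_pos': array([0.15797957, 0.55234663, 0.25538836]), 'eef_rot': array([ 3.61738226e-04,  7.98503866e-01,  6.01989047e-01, -7.95341448e-04]), 'wrist_force': array([ 0.13479443,  0.64447215, -0.66698314]), 'torque': array([ 0.02291338,  0.05085895, -0.01945894]), 'opening': 0.9974193556328723} 0.025
scene {'fov_y': 56.868023271431824, 'cx': 280.21376727639125, 'cy': 211.20038069972028, 'D': array([-0.02259074,  0.        ,  0.        ,  0.        ,  0.        ]), 'camera_from_world': array([[-0.69665323, -0.71740253,  0.00280929,  0.32216507],
       [-0.55571348,  0.53715586, -0.63454402,  0.35749388],
       [ 0.45371446, -0.4436183 , -0.77288162,  0.69072777],
       [ 0.        ,  0.        ,  0.        ,  1.        ]])}
side {'fov_y': 50.403428590015594, 'cx': 280.7902379764655, 'cy': 205.93357773975706, 'D': array([-0.09301593,  0.        ,  0.        ,  0.        ,  0.        ]), 'camera_from_world': array([[-0.54204446, -0.84032342,  0.00665964,  0.26161211],
       [-0.74763267,  0.47860614, -0.46041454,  0.44736279],
       [ 0.38370978, -0.25454411, -0.88767905,  0.87576824],
       [ 0.        ,  0.        ,  0.        ,  1.        ]])}
```

View pics/scene0.png

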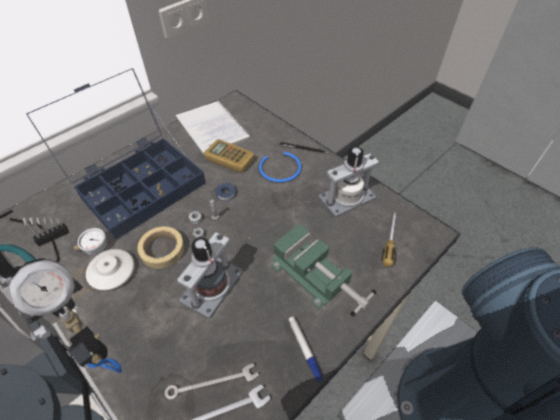

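View pics/side0.png

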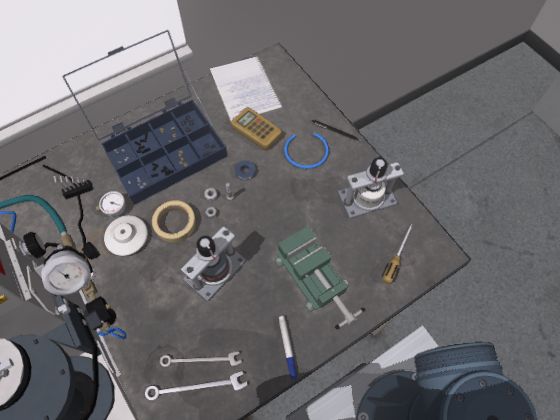

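The dark clamp (red band) is at about (205,270) in scene and (210,260) in side. The white one is at (350,180) and (372,188). I'll zoom in and measure.

```bash
cat > h.py <<'E'
import numpy as np,cv2
def K(c):
    f=210/np.tan(np.radians(c["fov_y"]/2));return np.array([[f,0,c["cx"]],[0,f,c["cy"]],[0,0,1]])
def ray(c,uv):
    n=cv2.undistortPoints(np.array(uv,float).reshape(-1,1,2),K(c),c["D"]).reshape(-1,2)
    M=c["camera_from_world"];R=M[:3,:3];o=-R.T@M[:3,3]
    return o,np.c_[n,np.ones(len(n))]@R
def onplane(c,uv,z):
    o,d=ray(c,uv);return o+d*((z-o[2])/d[:,2])[:,None]
def proj(c,P):
    M=c["camera_from_world"];r,_=cv2.Rodrigues(M[:3,:3])
    return cv2.projectPoints(np.array(P,float).reshape(-1,1,3),r,M[:3,3],K(c),c["D"])[0].reshape(-1,2)
E
python3 - <<'E'
import pickle,cv2,numpy as np
d=pickle.load(open("d0.pkl","rb"))
from h import *
S=d["scene"];T=d["side"]
a=cv2.resize(S[1][225:325,165:265,::-1],(400,400),interpolation=cv2.INTER_CUBIC)
b=cv2.resize(T[1][215:315,165:265,::-1],(400,400),interpolation=cv2.INTER_CUBIC)
cv2.imwrite("pics/z0.png",np.hstack([a,b]))
for n,uv in(("scene",[[203,244],[350,150]]),("side",[[205,241],[378,164]])):print(n,onplane(d[n][0],uv,.163))
E
```

```text
scene [[ 0.50328984  0.16141237  0.163     ]
 [ 0.47909016 -0.23852178  0.163     ]]
side [[ 0.50934602  0.16350529  0.163     ]
 [ 0.46626283 -0.24130941  0.163     ]]
```

View pics/z0.png

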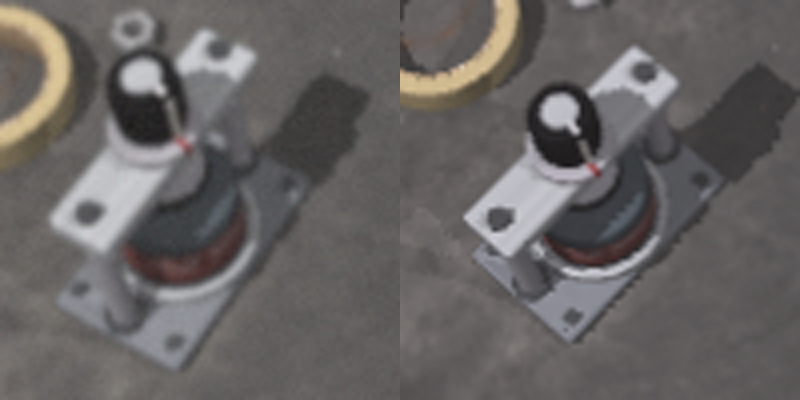

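Run:
```python
import pickle
d=pickle.load(open("d0.pkl","rb"))
from h import *
pt={"scene":((165,225),[[140,76]],[[88,211],[217,48]]),"side":((165,215),[[160,110]],[[98,216],[244,72]])}
for n,(o,k,nu) in pt.items():
    f=lambda p:(np.array(p)+.5)/4-.5+np.array(o)
    c=d[n][0];N=onplane(c,f(nu),.121);e=N[1]-N[0]
    print(n,onplane(c,f(k),.163),"nuts",N,N.mean(0),np.linalg.norm(e),np.degrees(np.arctan2(e[1],e[0])))
o=[ray(d[n][0],(np.array(p[1])+.5)/4-.5+np.array(p[0])) for n,p in pt.items()]
(a,u),(b,v)=o;u=u[0];v=v[0];s=np.linalg.lstsq(np.c_[u,-v],b-a,rcond=None)[0];print(a+s[0]*u,b+s[1]*v)
from scipy.spatial.transform import Rotation as R
from bench import ctrl
print(R.from_quat(ctrl.get_obs()["eef_rot"][[1,2,3,0]]).as_matrix().round(3))
```

```text
scene [[0.50834418 0.16542951 0.163     ]] nuts [[0.49147942 0.2163663  0.121     ]
 [0.52319457 0.11440057 0.121     ]] [0.50733699 0.16538344 0.121     ] 0.10678418423979266 -72.72235578086269
side [[0.50761319 0.16529432 0.163     ]] nuts [[0.49206736 0.21666948 0.121     ]
 [0.5216849  0.11422395 0.121     ]] [0.50687613 0.16544671 0.121     ] 0.10664092464141585 -73.8751385189293
[0.50758314 0.16577331 0.16413934] [0.50717091 0.16537059 0.16398551]
[[ 0.275  0.961 -0.001]
 [ 0.961 -0.275 -0.001]
 [-0.002 -0.    -1.   ]]
```

Run:
```python
import pickle
d=pickle.load(open("d0.pkl","rb"))
from h import *
print("red",onplane(d["scene"][0],[[(182.5)/4-.5+165,(145.5)/4-.5+225]],.1245),onplane(d["side"][0],[[(194.5)/4-.5+165,(169.5)/4-.5+215]],.1245))
for n in("scene","side"):
    c,p,z=d[n];v,u=np.mgrid[0:420:3,0:560:3];uv=np.c_[u.ravel(),v.ravel()]
    o,r=ray(c,uv);zz=z[uv[:,1],uv[:,0]];P=o+r*zz[:,None]
    m=(zz>0)&(P[:,2]>.1)&(P[:,0]>0)&(P[:,0]<.75)&(P[:,1]>-.1)&(P[:,1]<.8)
    Q=P[m]
    cells={}
    for q in Q: cells.setdefault((round(q[0]/.05)*5,round(q[1]/.05)*5),[]).append(q[2])
    print(n,[(k,round(max(h),2)) for k,h in sorted(cells.items())])
    for px in [(42,288),(65,270),(30,380)]:
        i=np.argmin(((uv-px)**2).sum(1));print(px,P[i])
```

```text
red [[0.48764555 0.16345305 0.1245    ]] [[0.48669646 0.16321621 0.1245    ]]
scene [((0, 5), np.float64(0.39)), ((5, -10), np.float64(0.36)), ((5, -5), np.float64(0.39)), ((5, 0), np.float64(0.39)), ((5, 5), np.float64(0.39)), ((5, 10), np.float64(0.13)), ((10, -5), np.float64(0.37)), ((10, 0), np.float64(0.37)), ((10, 5), np.float64(0.33)), ((10, 25), np.float64(0.63)), ((10, 30), np.float64(0.68)), ((35, 45), np.float64(0.26)), ((35, 50), np.float64(0.25)), ((40, 45), np.float64(0.26)), ((40, 50), np.float64(0.26)), ((45, 20), np.float64(0.12)), ((45, 40), np.float64(0.12)), ((45, 45), np.float64(0.26)), ((45, 50), np.float64(0.26)), ((50, 10), np.float64(0.12)), ((50, 15), np.float64(0.16)), ((50, 20), np.float64(0.16)), ((50, 25), np.float64(0.12)), ((50, 40), np.float64(0.24)), ((50, 45), np.float64(0.31)), ((50, 50), np.float64(0.27)), ((55, 10), np.float64(0.12)), ((55, 15), np.float64(0.12)), ((55, 35), np.float64(0.28)), ((55, 40), np.float64(0.3)), ((55, 45), np.float64(0.29)), ((60, 40), np.float64(0.28)), ((60, 45), np.float64(0.28)), ((65, 40), np.float64(0.26)), ((65, 
[... 846 characters left out ...]
(50, 20), np.float64(0.16)), ((50, 25), np.float64(0.12)), ((50, 40), np.float64(0.24)), ((50, 45), np.float64(0.4)), ((50, 50), np.float64(0.38)), ((50, 55), np.float64(0.29)), ((55, 10), np.float64(0.12)), ((55, 15), np.float64(0.12)), ((55, 35), np.float64(0.28)), ((55, 40), np.float64(0.3)), ((55, 45), np.float64(0.39)), ((60, 35), np.float64(0.26)), ((60, 40), np.float64(0.28)), ((60, 45), np.float64(0.36)), ((65, 35), np.float64(0.1)), ((65, 40), np.float64(0.27)), ((65, 45), np.float64(0.33)), ((70, 40), np.float64(0.11)), ((75, 40), np.float64(0.11))]
(42, 288) [0.5433868  0.45268607 0.2525851 ]
(65, 270) [0.5425984  0.40011991 0.26877822]
(30, 380) [0.4065268  0.52411791 0.25370584]
```

A tall gauge stand occupies x 0.33–0.7, y 0.35–0.6, up to about 0.4 m high. I'll swing round it by pulling in toward the base first. The jaw yaw of 74° stays: it is 69° off the rib and leaves plenty of last-joint range.

```bash
python3 -m pendant '[[[-0.0254,0.0137,0,0,0,0,-1],[-0.0254,0.0137,0,0,0,0,-1],[-0.0254,0.0137,0,0,0,0,-1],[-0.0254,0.0137,0,0,0,0,-1],[-0.0254,0.0137,0,0,0,0,-1],[-0.0254,0.0137,0,0,0,0,-1],[-0.0254,0.0137,0,0,0,0,-1],[-0.0254,0.0137,0,0,0,0,-1],[-0.0254,0.0137,0,0,0,0,-1],[-0.0254,0.0137,0,0,0,0,-1]]]'
```

```text
time_s: 1.1
eef_pos: [0.2198, 0.2698, 0.2559]
eef_rot: [0.0, 0.798, 0.602, -0.0]
wrist_force: [1.4, -0.0, 0.5]
opening: 1.001
```

```bash
python3 -m pendant '[[[-0.0024,0.0339,0,0,0,0,-1],[-0.0024,0.0339,0,0,0,0,-1],[-0.0024,0.0339,0,0,0,0,-1],[-0.0024,0.0339,0,0,0,0,-1],[-0.0024,0.0339,0,0,0,0,-1],[-0.0024,0.0339,0,0,0,0,-1],[-0.0024,0.0339,0,0,0,0,-1],[-0.0024,0.0339,0,0,0,0,-1],[-0.0022,0.0338,0,0,0,0,-1],[0,0,0,0,0,0,-1]]]'
python3 - <<'E'
from bench import ctrl
import cv2
from h import *
o=ctrl.get_obs();c=ctrl.calibration("wrist");p,z=ctrl.camera("wrist");cv2.imwrite("pics/w1.png",p[:,:,::-1])
print(o["eef_pos"],o["eef_rot"],o["q"]);print("expected knob px",proj(c,[[.5073,.1654,.163]]),"tcp",proj(c,[o["eef_pos"]-[0,0,.09]]))
import pickle;pickle.dump((c,p,z),open("w1.pkl","wb"))
E
```

```text
time_s: 2.1
eef_pos: [0.5102, 0.1646, 0.2556]
eef_rot: [0.0, 0.799, 0.601, -0.0]
wrist_force: [0.2, 1.3, -0.1]
opening: 1.003
[0.51018596 0.16461019 0.25563231] [ 3.54277638e-04  7.99318647e-01  6.00907291e-01 -5.85549389e-05] [ 9.09262917e-02  9.44081943e-02  1.70550241e+00 -6.82132392e-04
  1.34140912e+00 -1.19819020e+00]
expected knob px [[273.62827227 223.29639658]] tcp [[273.68749092 228.44360115]]
```

View pics/w1.png

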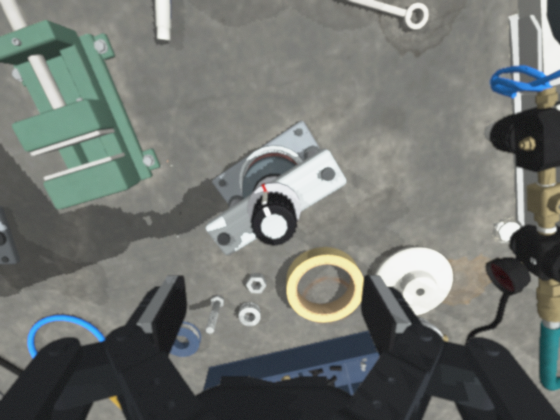

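Run:
```python
import pickle;from h import *
from bench import ctrl
c,p,z=pickle.load(open("w1.pkl","rb"))
m=(p.min(2)>190).astype(np.uint8);m[:, :250]=0;m[:,300:]=0;m[:207]=0;m[245:]=0
m=cv2.morphologyEx(m,cv2.MORPH_OPEN,np.ones((9,9),np.uint8))
n,l,s,ce=cv2.connectedComponentsWithStats(m);print(s,ce)
k=onplane(c,ce[1:],.163);print(k)
N=onplane(c,[[223,239],[326,174]],.121);print(N,N.mean(0))
print(onplane(c,[[264,187]],.1245))
o=ctrl.get_obs()["eef_pos"];print(o)
```

```text
[[     0      0    560    420 234760]
 [   263    215     23     22    440]] [[279.51078974 209.46989266]
 [273.74318182 225.56363636]]
[[0.50903227 0.16498722 0.163     ]]
[[0.524644   0.1133546  0.121     ]
 [0.49276057 0.2148683  0.121     ]] [0.50870229 0.16411145 0.121     ]
[[0.48827685 0.16258766 0.1245    ]]
[0.50824457 0.16546517 0.2554011 ]
```

Knob centre by the three views: (0.507–0.509, 0.165), and the TCP is at (0.508, 0.1655), so I'll go straight down 100 mm.

```bash
python3 -m pendant '[[[0,0,0.014,0,0,0,-1],[0,0,0.014,0,0,0,-1],[0,0,0.014,0,0,0,-1],[0,0,0.014,0,0,0,-1],[0,0,0.014,0,0,0,-1],[0,0,0.012,0,0,0,-1],[0,0,0.010,0,0,0,-1],[0,0,0.008,0,0,0,-1],[0,0,0,0,0,0,-1]]]'
python3 - <<'E'
from bench import ctrl
import cv2
for n in("wrist","side"):
    p,z=ctrl.camera(n);cv2.imwrite(f"pics/{n}2.png",p[:,:,::-1])
E
```

```text
time_s: 3.05
eef_pos: [0.5067, 0.1663, 0.155]
eef_rot: [-0.001, 0.799, 0.602, -0.001]
wrist_force: [0.2, -0.6, -0.2]
opening: 1.002
```

View pics/wrist2.png

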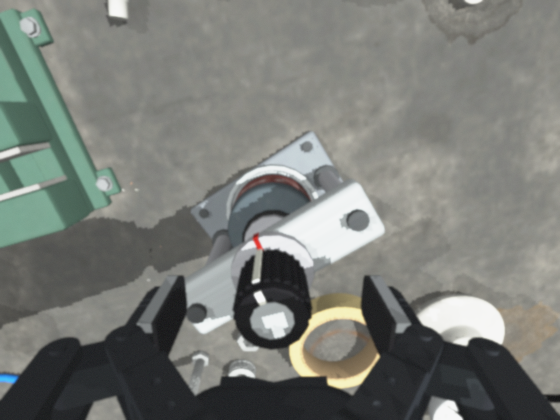

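View pics/side2.png

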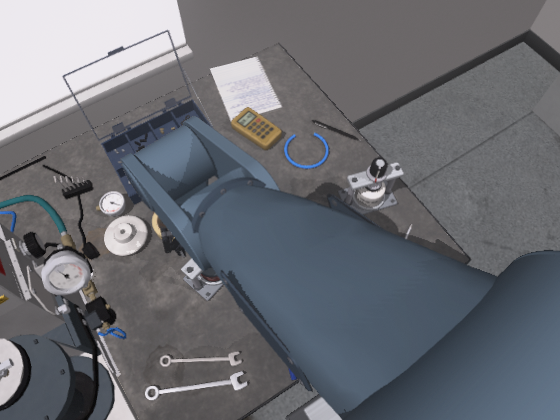

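The wrist view shows the knob at column about 273, midway between the jaws (about 175 and 375). Closing now.

```bash
python3 -m pendant '[[[0,0,0,0,0,0,1],[0,0,0,0,0,0,1],[0,0,0,0,0,0,1],[0,0,0,0,0,0,1],[0,0,0,0,0,0,1],[0,0,0,0,0,0,1],[0,0,0,0,0,0,1],[0,0,0,0,0,0,1]]]'
python3 - <<'E'
from bench import ctrl
import cv2
o=ctrl.get_obs();print(o["opening"],o["opening"]*85,o["torque"],o["wrist_force"],o["q"])
p,z=ctrl.camera("wrist");cv2.imwrite(f"pics/wrist3.png",p[:,:,::-1])
E
```

```text
time_s: 3.95
eef_pos: [0.5074, 0.1657, 0.1571]
eef_rot: [0.001, 0.798, 0.602, -0.0]
wrist_force: [-2.2, -4.4, 5.6]
opening: 0.368
0.36822419060081896 31.29905620106961 [-6.48608926e-01  5.71883872e-01 -5.04162852e-04] [-2.21466895 -4.3894881   5.64939536] [ 9.39052974e-02  2.02940284e-01  1.79643684e+00 -1.70015888e-03
  1.14237599e+00 -1.19747548e+00]
```

View pics/wrist3.png

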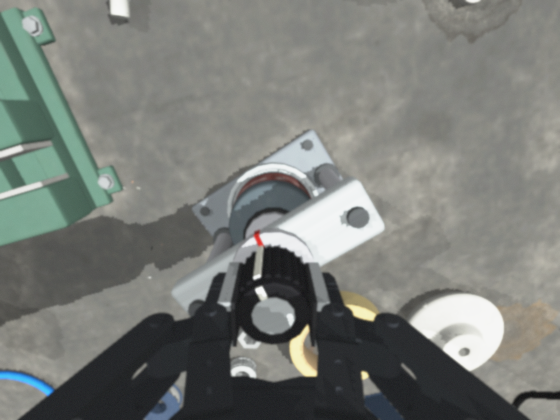

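The knob is gripped between the pads (opening about 32 mm). I'll turn clockwise, which is + about tool z (down), in two stages.

```bash
python3 -m pendant '[[[0,0,0,0,0,0.13,1],[0,0,0,0,0,0.13,1],[0,0,0,0,0,0.13,1],[0,0,0,0,0,0.13,1],[0,0,0,0,0,0.13,1],[0,0,0,0,0,0.13,1]]]'
python3 - <<'E'
from bench import ctrl
import cv2
o=ctrl.get_obs();print(o["opening"],o["torque"],o["wrist_force"],o["q"])
p,z=ctrl.camera("wrist");cv2.imwrite(f"pics/wrist4.png",p[:,:,::-1])
E
```

```text
time_s: 4.6
eef_pos: [0.5078, 0.1661, 0.1572]
eef_rot: [0.0, 0.968, 0.251, 0.0]
wrist_force: [-0.7, -1.2, 4.4]
opening: 0.37
0.37043832815396144 [-0.28891483  0.2071644   0.18428007] [-0.66134839 -1.1568717   4.42332737] [ 9.41865246e-02  2.03146441e-01  1.79610635e+00 -7.76818198e-04
  1.14125470e+00 -4.12278976e-01]
```

View pics/wrist4.png

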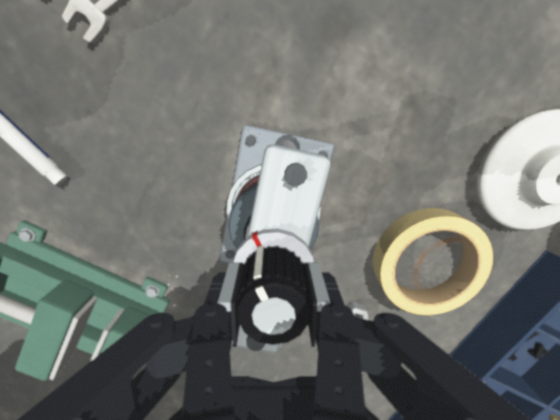

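The rib and the collar's red mark have turned together with the hand, still aligned, and the moment has risen to 0.18 N m, so the stop is just reached. Turning on.

```bash
python3 -m pendant '[[[0,0,0,0,0,0.13,1],[0,0,0,0,0,0.13,1],[0,0,0,0,0,0.13,1],[0,0,0,0,0,0.13,1],[0,0,0,0,0,0.13,1],[0,0,0,0,0,0.13,1]]]'
python3 - <<'E'
from bench import ctrl
import cv2
o=ctrl.get_obs();print(o["opening"],o["torque"],o["wrist_force"],o["q"])
p,z=ctrl.camera("wrist");cv2.imwrite(f"pics/wrist5.png",p[:,:,::-1])
E
```

```text
time_s: 5.25
eef_pos: [0.5084, 0.1661, 0.1572]
eef_rot: [0.0, 0.991, -0.135, 0.001]
wrist_force: [1.3, -2.3, 2.5]
opening: 0.365
0.3648532002954701 [-0.30629816 -0.27920919  0.16328034] [ 1.26849157 -2.33766503  2.48555978] [ 9.42170801e-02  2.03475905e-01  1.79572971e+00 -8.37997793e-04
  1.13986392e+00  3.64969519e-01]
```

View pics/wrist5.png

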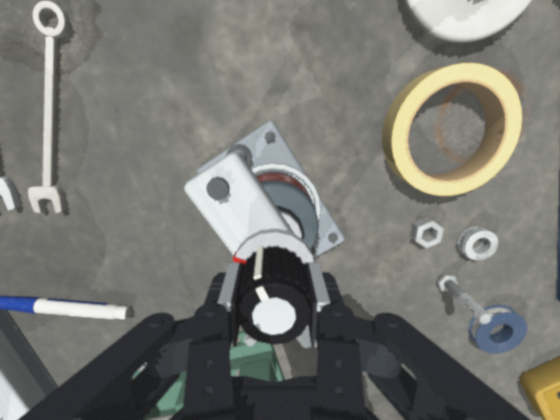

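The red mark now sits well left of the rib (239 against 258 px at row 261), which is about 45° of slip, with the moment steady at 0.16 N m. Time to release and go up.

```bash
python3 -m pendant '[[[0,0,0,0,0,0,-1],[0,0,0,0,0,0,-1],[0,0,0,0,0,0,-1],[0,0,0,0,0,0,-1],[0,0,0,0,0,0,-1],[0,0,0,0,0,0,-1]]]'
python3 -m pendant '[[[0,0,-0.01,0,0,0,-1],[0,0,-0.014,0,0,0,-1],[0,0,-0.014,0,0,0,-1],[0,0,-0.014,0,0,0,-1],[0,0,-0.014,0,0,0,-1],[0,0,-0.014,0,0,0,-1],[0,0,-0.014,0,0,0,-1],[0,0,-0.01,0,0,0,-1],[0,0,0,0,0,0,-1],[0,0,0,0,0,0,-1]]]'
python3 - <<'E'
from bench import ctrl
import cv2
from h import *
o=ctrl.get_obs();print(o["torque"],o["wrist_force"]);c=ctrl.calibration("wrist")
p,z=ctrl.camera("wrist");u,v=proj(c,[[.508,.165,.145]])[0].astype(int);print(u,v)
cv2.imwrite(f"pics/wrist6.png",cv2.resize(p[v-60:v+60,u-80:u+80,::-1],(800,600),interpolation=cv2.INTER_CUBIC))
E
```

```text
time_s: 5.9
eef_pos: [0.5073, 0.1665, 0.1562]
eef_rot: [-0.0, 0.991, -0.133, -0.0]
wrist_force: [0.7, 0.2, 0.5]
opening: 0.999
time_s: 6.9
eef_pos: [0.5073, 0.1664, 0.2602]
eef_rot: [0.0, 0.991, -0.134, -0.0]
wrist_force: [-0.8, 0.1, 0.4]
opening: 1.001
[-0.0269608   0.01678112 -0.03999232] [-0.75963852  0.07327153  0.40065155]
273 219
```

View pics/wrist6.png

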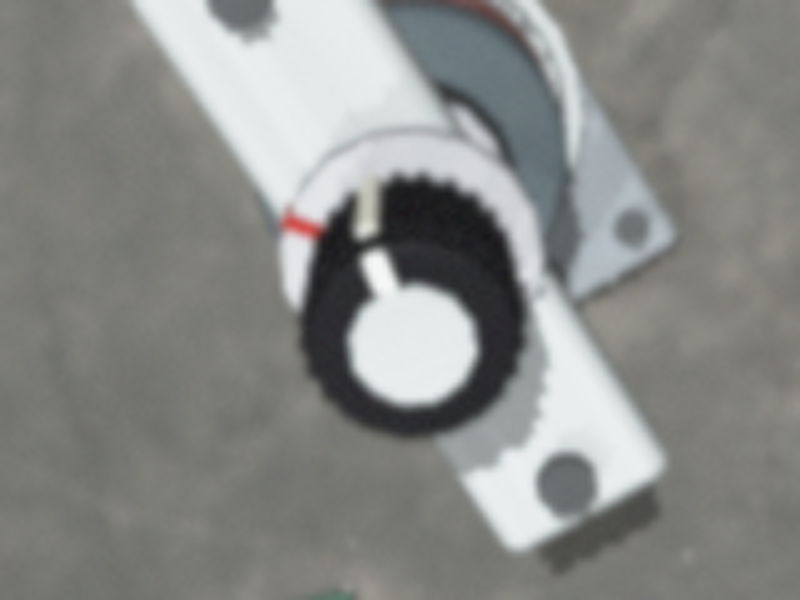

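The white line stands about 24° left of up and the red line about 71°, so the knob slipped about 45° (0.8 rad). The hand is clear, with no load on the wrist.

```bash
python3 -c "
from bench import ctrl
print(ctrl.hand_in())"
```

```text
the job is handed in; nothing more can be done
None
```

I tightened the dark canister's clamp and handed the job in at about 7 s of the 32 s allowed. I found the knob at about (0.508, 0.165), steered round the gauge stand, gripped the knob and turned it 1.56 rad clockwise in one grasp. Then I released it and rose 100 mm clear.

**Last checks:**
- **Knob slip:** the last wrist picture shows the white line about 45° (0.8 rad) clockwise past the collar's red line, against the 20° needed.
- **Collar at its stop:** the wrist moment rose to 0.16–0.18 N m while the knob slipped, which only happens with the collar at its stop. I inferred this, as I didn't measure the collar angle itself.
- **Clear of everything:** the wrist force was about 0.9 N after release.
- **White clamp:** the arm worked about 0.4 m from it, and no reading suggested contact.

**Disagreement:** the camera estimates of the knob position differed by about 1–2 mm. The grasp held without slipping in the fingers.

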